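# Clear the dummy load from the test jig and check both contact faces of an amplifier module

## Robot

A 7-joint arm with a two-finger parallel gripper is mounted at the origin on the work surface. World frame = base frame: x ahead of the robot, y to its left, z up, the work surface at z = 0. Lengths are in m, angles in rad, forces in N, time in s.
With the tool pointing down it reaches from about 0.425 to 0.825 m from the base axis. Payload 3.6 kg.
Tool frame: the origin (TCP) lies at the very end of the fingers, on their centre line; the grasp point (between the pads) lies 19 mm behind it (robot.grip_point_offset is the distance from the TCP to the grasp point, in m); z points along the fingers, y is the line along which they close (so a half turn about z gives the same grasp; the last joint's range is limited). The gripper opens to 85 mm and grips with 20 to 120 N. Pads are 22 mm wide; open, the fingers measure 114 mm over their backs; the gripper's body (76 mm by 85 mm) begins 54 mm behind the grasp point. The pads swing forward as they close: fully open they stand 13 mm farther back than shut.
Start: joints at [1.22, 0.615, -0.013, 1.423, 0.008, 1.103, -0.04], TCP at [0.207, -0.616, 0.231] pointing down, gripper open.
Joint ranges: [-3.12, 3.12], [-0.3, 2.06], [-1.34, 1.32], [0.26, 2.42], [-1.36, 4.5], [0.01, 1.98], [-2.84, 2.84]. Speed limits (rad/s): [2.79, 2.79, 3.14, 3.14, 3.14, 3.14, 3.14].

## Interface

Orientations are given as a unit quaternion [w, x, y, z].
In Python, from workcell import robot gives the robot as it stands. The module is installed in compiled form; this text tells all that it offers.
- The arm moves only by the shell command python3 -m inch 'ROWS' [FORCE]. ROWS is JSON, a list of rows, each a list of 7 numbers: the shift along the tool's x, y, z in cm, then the turn, a rotation vector about the tool's x, y, z in degrees, then the closure, from -1 (fully open) to 1 (shut). In form: [[x, y, z, wx, wy, wz, gripper], ...]. A call has 1 to 10 rows; each row shifts and turns the commanded pose from where the row before left it, along the tool's axes as they then stand; what a row does not reach is not made up. A row lasts 1/8 s, in which the tool goes at most 62.5 mm and 10.7 degrees, less where a joint would pass 70% of its speed; a pose out of reach is approached as far as the arm can. A call is refused whole if a number of a shift passes 6.25 or a number of a turn 10.7, either way. A call with a gripper value outside its range is refused whole. The fingers move at their own pace and stop on an object; FORCE is the grip in N (left out, the last holds). Time passes only in rows, so rows that do not move let the fingers close. It gives the time, the measured TCP pose, the force, the opening and the grip force at its end, in the units of the state.
- robot.sense(): the state, without advancing time (a new reading comes with each control period).
- robot.snapshot(name): name is "scene" or "top"; returns the picture (400x640x3 uint8, red, green, blue); there is no depth.
- robot.camera_info(name): a dict with "intrinsics" (3x3 intrinsics, pixels), "cam_to_world" (4x4, takes a point from camera to world coordinates). Camera axes: x right, y up, looking along -z (the intrinsics and any distortion apply to the point x, -y, -z); pixel columns grow to the right and rows downward; lengths in m; the calibration is good to about 2 mm. A picture is of the moment at which its call begins. camera_info takes no time and is no camera call.
- robot.finish_job(): hands the job in; it is judged then, once.
The state is a dict: "clock": time; "joint_pos": joint angles; "joint_vel": joint speeds; "tau": joint torques, N m; "tcp_pos": TCP position; "eef_rot": TCP orientation; "contact_force": force on the tool from outside, world axes, zero at the start; "ft_torque": the same for the moment, N m; "gripper_width": opening from 0.0 (shut) to 1.0 (fully open); "gripper_force": force on a finger pad.
Only numpy, scipy, OpenCV 4.12 (cv2) and the standard library are available. Lean on these libraries where they do the work, as an engineer would, in place of code of your own. Each camera call takes 0.05 s, during which the arm holds its last target. There are 200 camera calls.

## Task

A dummy load has been left standing in the test jig: lift it out and set it down upright in the empty half of the parts tray. Then set the finned amplifier module flat in the jig's channel and press its broad-strip face against the spring contact until the contact is fully in, then lift it out, turn it a quarter, set it down again and press its two-strip face fully in the same way; leave it standing flat in the channel with the two-strip face still at the contact. Set things down without dropping them, and do not disturb the other things on the bench.

Things in the scene. Friction and masses are not known exactly. Their poses are not given: they have to be found in the camera images.
- jig: Fixed test jig. Aluminium plate 200 (x) x 100 (y) x 8 mm, origin under its centre; +x runs along the channel to the spring contact. Two black rails (8 wide, tops 18 mm above the bench, x -85 to 50 mm) leave a channel 66 mm wide about y = 0, its floor the plate's top. Bent steel bracket 70 mm wide at x = 78 to 82 mm, 42 mm high, with a brass bush out to x = 65.5 mm that guides the contact.
- contact_tip (a point): Centre of the front face of the spring contact, a brass disc 20 mm across on a rod, facing -x of the jig; at rest at x = 52, y = 0 mm in the jig, 22 mm above the bench. Moves with the contact.
- contact (a joint): How far the spring contact is pushed in, along +x of the jig: 0 at rest, 0.008 m fully in (the disc then meets the bush). Its spring pushes back with 0.7 to 3.5 N.
- load: The dummy load: a black finned block 44 (x) x 52 (y) x 50 mm tall with a small steel coax socket on its top (11 mm across, to 64 mm). Origin at the centre of its underside, z up. It starts standing in the jig's channel, its 52 mm across the channel. About 0.3 kg.
- module: Amplifier module: square aluminium box 56 x 56 x 28 mm tall with a dark finned heat sink centred on top, 44 (x) x 30 (y) mm, 28 to 56 mm above the underside (grip it there). Origin under its centre. +x face: one broad copper strip (36 mm). +y face: two narrow copper strips (8 mm each). Strips fold on to the top edge. Other faces bare. About 0.33 kg.
- broad_face (a point): Centre of the module's +x face (the one broad strip), 28 mm from its axis, 14 mm above its underside.
- pair_face (a point): Centre of the module's +y face (the two narrow strips), 28 mm from its axis, 14 mm above its underside.
- tray: Parts tray, grey plastic, fixed: 150 (x) x 120 (y) x 25 mm tall, walls and floor 4 mm, with a divider of the same height across it at x = 0, making two halves about 69 x 112 mm inside. Origin at the centre of its underside. The +x half is empty (its centre at x = 36.5 mm), the -x half holds the relay.
- relay: Bystander: a small metal-can relay 28 x 36 x 24 mm lying in the tray's -x half. Origin under its centre.
- enclosure: Bystander: a plain closed aluminium box 56 x 56 x 28 mm, without heat sink or strips. Origin under its centre.
- spool: Bystander: a metal wire spool standing on its end, 60 mm across, 32 mm tall. Origin under its centre.
- spray: Bystander: a spray can 52 mm across, 160 mm tall, standing. Origin under its centre.
- flux: Bystander: a small amber bottle 38 mm across, 110 mm tall, standing. Origin under its centre.
- driver: Bystander: a screwdriver 170 mm long lying along its x, between robot and jig.
- meter: Bystander: a hand-held meter lying on its back, 150 (x) x 75 (y) x 34 mm. Origin under its centre.
Not all that is in view belongs to the job. Leave any pink or red look-alike of the load alone.

How it is judged:
By the outcome, as a careful person would: the job done as asked, in the order asked, and still so for the second after the job is handed in, with the robot touching nothing.
It also fails if it takes over 67 s, if anything falls off the work surface, if the arm or the gripper's body presses on something with over 40 N, if the wrist force passes 120 N, or if a joint passes its speed limit or range.

## Working session

There is one attempt and no reset: what is moved stays moved. The work goes in short steps, Python scripts to look and compute and a shell command to move; the robot and the scene stay as the last step left them, time stands still between calls to the robot, and variables do not carry over. Pictures are saved under pics/ and viewed, at most 10 in all, crops included, and the job is handed in when it is done.

```bash
mkdir -p pics; python3 - <<'E'
from workcell import robot
import cv2,numpy as np
for n in("scene","top"):
    im=robot.snapshot(n); cv2.imwrite(f"pics/{n}0.png",im[:,:,::-1]); c=robot.camera_info(n); print(n,np.round(c["intrinsics"],1).tolist(),np.round(c["cam_to_world"],3).tolist(),[k for k in c])
s=robot.sense();print(s)
E
```

```text
scene [[396.7, 0.0, 319.7], [0.0, 396.7, 194.0], [0.0, 0.0, 1.0]] [[0.512, -0.479, 0.713, 1.261], [0.859, 0.307, -0.41, -0.398], [-0.023, 0.822, 0.569, 0.635], [0.0, 0.0, 0.0, 1.0]] ['intrinsics', 'cam_to_world']
top [[504.2, 0.0, 328.9], [0.0, 504.2, 203.6], [0.0, 0.0, 1.0]] [[0.014, 0.991, -0.135, 0.326], [-1.0, 0.013, -0.005, 0.019], [-0.003, 0.135, 0.991, 1.482], [0.0, 0.0, 0.0, 1.0]] ['intrinsics', 'cam_to_world']
{'clock': 0.1, 'joint_pos': array([ 1.2205218 ,  0.61581657, -0.0126398 ,  1.42474482,  0.00812157,
        1.10337182, -0.04039746]), 'joint_vel': array([ 0.00068987, -0.00020973, -0.00112743, -0.00610245, -0.00038555,
        0.00049403, -0.00154792]), 'tau': array([ 1.48127732e-03, -4.70389009e+01,  2.60296790e-01, -1.71573097e+01,
        1.00814196e-02,  5.87222734e-03, -2.59808047e-06]), 'tcp_pos': array([ 0.20659715, -0.61557611,  0.23025571]), 'eef_rot': array([-1.12725439e-03,  9.86916399e-01,  1.61228751e-01, -2.01146576e-04]), 'contact_force': array([0.08740491, 0.54500782, 0.37062604]), 'ft_torque': array([0.01483232, 0.00861215, 0.00232437]), 'gripper_force': 0.0, 'gripper_width': 1.0007320482822206}
```

View pics/scene0.png

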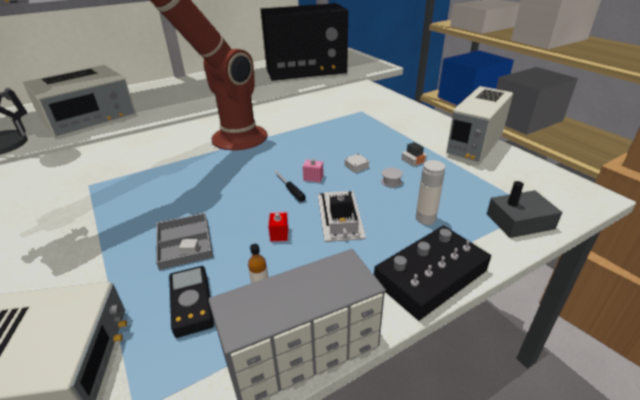

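View pics/top0.png

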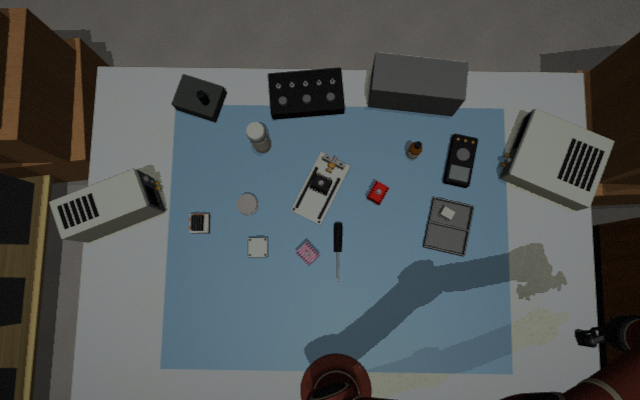

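Top view: jig at (321,187) with black load in it at (320,183). There are two 56 mm boxes: (200,222) with a dark finned top, and a plain one at (258,247). The finned one fits the module. The pink (308,252) and red (377,191) blocks are look-alikes of the load. Tray is at (448,226), with the relay at (448,213) in its far half. I'll confirm in an enlarged crop.

```bash
python3 - <<'E'
import cv2,numpy as np
t=cv2.imread("pics/top0.png");s=cv2.imread("pics/scene0.png")
def c(im,u,v,w,h,W,H): return cv2.resize(im[v:v+h,u:u+w],(W,H),interpolation=cv2.INTER_CUBIC)
a=np.hstack([c(t,285,145,75,56+19,400,400)[:, :],c(t,180,202,40,40,400,400)])
b=np.hstack([c(t,415,190,65,65,200,200),c(s,390,135,45,30,300,200),c(s,310,180,60,40,300,200)])
cv2.imwrite("pics/crop0.png",np.vstack([a,b]))
E
```

```text
(no output)
```

View pics/crop0.png

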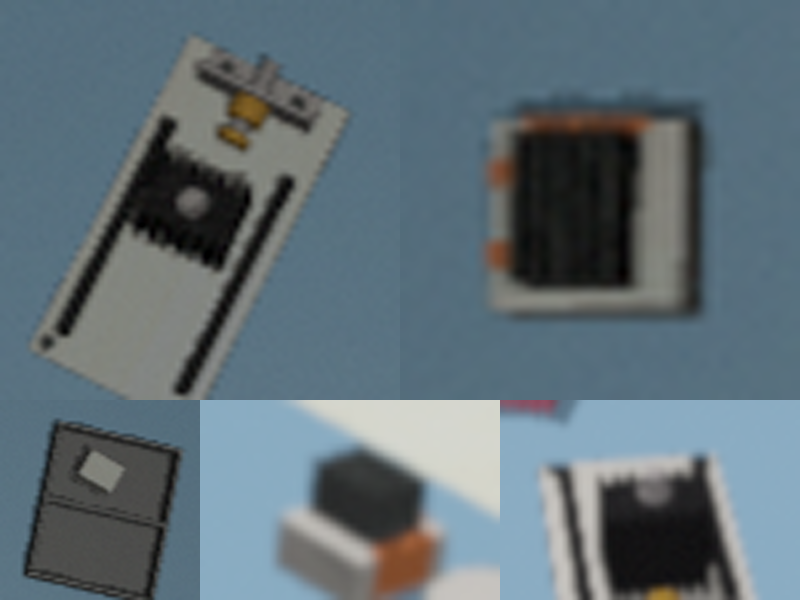

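The enlarged crop confirms it. The finned box at (200,222) is the module, with its broad strip facing image-up (world +x) and the pair facing image-left (world +y). The black load stands in the jig with its socket at about (321,182). The tray's empty half is the near one.

```bash
cat > h.py <<'E'
import numpy as np, sys
from scipy.optimize import least_squares
from scipy.spatial.transform import Rotation as R
from workcell import robot
def proj(n,P):
    c=robot.camera_info(n);T=np.array(c["cam_to_world"]);K=np.array(c["intrinsics"])
    q=(np.atleast_2d(P)-T[:3,3])@T[:3,:3]; q=q*[1,-1,-1]; p=q@K.T; return p[:,:2]/p[:,2:]
def back(n,uv,z):
    c=robot.camera_info(n);T=np.array(c["cam_to_world"]);K=np.array(c["intrinsics"])
    d=T[:3,:3]@(np.linalg.inv(K)@[uv[0],uv[1],1]*np.array([1,-1,-1])); return T[:3,3]+d*(z-T[2,3])/d[2]
def w(pose,P):
    x,y,a=pose;P=np.array(P,float);c,s=np.cos(a),np.sin(a)
    return np.c_[x+c*P[:,0]-s*P[:,1],y+s*P[:,0]+c*P[:,1],P[:,2]]
def fit(n,P,uv,x0):
    r=least_squares(lambda p:(proj(n,w(p,P))-uv).ravel(),x0)
    print(np.round(r.x[:2],4),"yaw",round(np.degrees(r.x[2]),1),"res px",np.round(r.fun.reshape(-1,2),1).tolist()); return r.x
def go(x=None,y=None,z=None,yaw=None):
    "prints tool-frame shift (cm), world-yaw turn as tool wz (deg), tilt fix"
    s=robot.sense();Rm=R.from_quat(np.roll(s["eef_rot"],-1)).as_matrix();p=s["tcp_pos"]
    d=np.array([v-q if v is not None else 0 for v,q in zip((x,y,z),p)])
    ya=np.degrees(np.arctan2(Rm[1,1],Rm[0,1]))
    print("tcp",np.round(p,4),"yaw",round(ya,1),"w",round(s["gripper_width"],3),"F",np.round(s["contact_force"],1),"g",round(s["gripper_force"],1),"t",round(s["clock"],1))
    print("shift cm",np.round(Rm.T@d*100,2),"tilt fix wx,wy",np.round(np.degrees(np.cross(Rm[:,2],[0,0,-1])@Rm),1),"wz",None if yaw is None else round(ya-yaw,1),"j",np.round(s["joint_pos"],2))
E
python3 - <<'E'
from h import *
def cr(L,u,v,s): return np.array([[u+(a+.5)/s-.5,v+(b+.5)/s-.5] for a,b in L])
r=np.radians
# jig: plate corners z=8, rail ends z=18
J=cr([(190,38),(348,112),(30,350),(168,118),(290,178),(65,333),(182,392)],285,145,400/75)
jig=fit("top",[(.1,.05,.008),(.1,-.05,.008),(-.1,.05,.008),(.05,.037,.018),(.05,-.037,.018),(-.085,.037,.018),(-.085,-.037,.018)],J,[.65,0,r(-26)])
print("socket",back("top",cr([(193,202)],285,145,400/75)[0],.064))
L=cr([(148,145),(250,187),(222,270),(125,222)],285,145,400/75)
fit("top",[(.022,.026,.05),(.022,-.026,.05),(-.022,-.026,.05),(-.022,.026,.05)],L,[.65,0,r(-26)])
M=cr([(490,118),(690,118),(685,312),(490,308)],180,202,10)
fit("top",[(.028,.028,.028),(.028,-.028,.028),(-.028,-.028,.028),(-.028,.028,.028)],M,[.5,.35,0])
Hs=cr([(513,132),(620,132),(620,287),(513,287)],180,202,10)
fit("top",[(.022,.015,.056),(.022,-.015,.056),(-.022,-.015,.056),(-.022,.015,.056)],Hs,[.5,.35,0])
T=cr([(55,22),(180,50),(25,175),(152,198)],415,190,200/65)
tr=fit("top",[(-.075,-.06,.025),(-.075,.06,.025),(.075,-.06,.025),(.075,.06,.025)],T,[.5,-.3,r(170)])
print("tray half",w(tr,[(.0365,0,.004)]))
go()
E
```

```text
[0.5739 0.0518] yaw -25.4 res px [[-0.1, -0.8], [0.4, -0.2], [-0.1, 0.3], [0.4, 0.1], [0.0, -0.3], [-0.7, 0.4], [0.0, 0.4]]
socket [0.57993917 0.04949963 0.064     ]
[0.5802 0.0534] yaw -20.9 res px [[1.7, 1.2], [-0.8, -0.2], [-1.2, -1.7], [0.3, 0.7]]
[0.4643 0.287 ] yaw 0.8 res px [[0.5, -0.0], [-0.3, -0.0], [-0.2, -0.2], [-0.0, 0.2]]
[0.4628 0.2882] yaw 1.8 res px [[0.1, 0.1], [-0.0, -0.0], [-0.1, -0.1], [-0.0, 0.1]]
[ 0.4649 -0.3206] yaw 168.6 res px [[0.0, -0.5], [-0.1, -1.0], [0.1, 0.1], [-0.1, 1.4]]
tray half [[ 0.42908978 -0.31339868  0.004     ]]
tcp [ 0.2066 -0.6156  0.2303] yaw -71.4 w 1.001 F [0.1 0.5 0.4] g 0.0 t 0.1
shift cm [0. 0. 0.] tilt fix wx,wy [-0.1  0.   0. ] wz None j [ 1.22  0.62 -0.01  1.42  0.01  1.1  -0.04]
```

```bash
cat > ov.py <<'E'
from h import *
import cv2
def box(x0,x1,y0,y1,z): return [(x0,y0,z),(x0,y1,z),(x1,y1,z),(x1,y0,z)]
def draw(n,im,s,items):
    im=cv2.resize(im,None,fx=s,fy=s,interpolation=cv2.INTER_CUBIC)
    for pose,pts,col in items:
        p=(proj(n,w(pose,pts))+.5)*s
        cv2.polylines(im,[np.round(p*16).astype(np.int32)],True,col,1,cv2.LINE_AA,4)
    return im
E
python3 - <<'E'
from ov import *
r=np.radians
jig=(.5739,.0518,r(-25.4));ld=(.580,.050,r(-25.4));m=(.4635,.2876,r(1.2));tr=(.4649,-.3206,r(168.6))
it=[(jig,box(-.1,.1,-.05,.05,.008),(0,0,255)),(jig,box(-.085,.05,.033,.041,.018),(0,255,0)),(jig,box(-.085,.05,-.041,-.033,.018),(0,255,0)),
(jig,[(.052,-.01,.022),(.052,.01,.022)],(255,0,255)),
(ld,box(-.022,.022,-.026,.026,.05),(0,255,255)),(m,box(-.028,.028,-.028,.028,.028),(0,0,255)),(m,box(-.022,.022,-.015,.015,.056),(0,255,255)),
(tr,box(-.075,.075,-.06,.06,.025),(0,0,255)),(tr,box(0,0.001,-.06,.06,.025),(0,255,0))]
S=draw("scene",cv2.imread("pics/scene0.png"),5,it);T=draw("top",cv2.imread("pics/top0.png"),5,it)
c=lambda I,u,v,W,H:I[int(v*5):int(v*5)+H,int(u*5):int(u*5)+W]
out=np.vstack([np.hstack([c(T,285,145,400,400),c(T,415,188,300,400),np.zeros((400,100,3),np.uint8)]),np.hstack([c(S,395,140,200,200),c(S,312,185,300,200),c(S,150,215,300,200)])])
out[200:400,700:800]=c(T,188,205,100,200); cv2.imwrite("pics/ov0.png",out)
E
```

```text
(no output)
```

View pics/ov0.png

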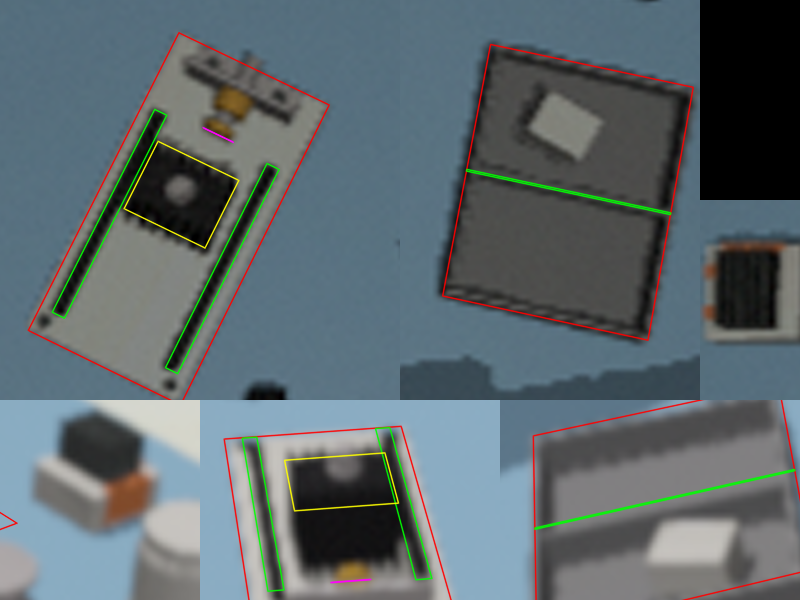

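Jig, load and tray overlays sit right. The module fit forgot the tile offset of 400 px, so I'm redoing it.

```bash
python3 - <<'E'
from h import *
r=np.radians
def cr(L,u,v,s): return np.array([[u+(a+.5)/s-.5,v+(b+.5)/s-.5] for a,b in L])
M=cr([(90,118),(290,118),(285,312),(90,308)],180,202,10)
a=fit("top",[(.028,.028,.028),(.028,-.028,.028),(-.028,-.028,.028),(-.028,.028,.028)],M,[.5,.35,0])
Hs=cr([(113,132),(220,132),(220,287),(113,287)],180,202,10)
b=fit("top",[(.022,.015,.056),(.022,-.015,.056),(-.022,-.015,.056),(-.022,.015,.056)],Hs,[.5,.35,0])
# scene check: module top-rim near-corner & others from crop (200..500,400..600), scale 300/45
S=cr([(380-200,562-400),(280-200,512-400),(440-200,522-400)],390,135,300/45)
for p in S: print(back("scene",p,.028))
for c in [(.028,.028),(-.028,.028),(.028,-.028),(-.028,-.028)]: print(c,w(a,[(*c,.028)]))
print("load via scene socket",back("scene",(312+(345-200)/5,185+(465-400)/5),.064))
print("rail/jig scene corner", [back("scene",(312+(u-200)/5,185+(v-400)/5),.008) for u,v in [(222,437),(402,427)]], w((.5739,.0518,r(-25.4)),[(-.1,-.05,.008),(-.1,.05,.008)]))
go(.58,.05,.20,-115.4)
E
```

```text
[0.4627 0.4029] yaw 1.1 res px [[0.5, 0.0], [-0.2, -0.1], [-0.2, -0.2], [-0.1, 0.3]]
[0.4613 0.4019] yaw 2.2 res px [[0.2, 0.2], [0.0, -0.1], [-0.2, -0.2], [-0.0, 0.1]]
[0.4978929  0.38391178 0.028     ]
[0.43657546 0.37700283 0.028     ]
[0.48473823 0.43283055 0.028     ]
(0.028, 0.028) [[0.49018137 0.43147271 0.028     ]]
(-0.028, 0.028) [[0.43419231 0.43036573 0.028     ]]
(0.028, -0.028) [[0.49128835 0.37548365 0.028     ]]
(-0.028, -0.028) [[0.43529929 0.37437667 0.028     ]]
load via scene socket [0.58877018 0.04858555 0.064     ]
rail/jig scene corner [array([0.46316752, 0.04943559, 0.008     ]), array([0.50922586, 0.13953776, 0.008     ])] [[0.46211971 0.04952675 0.008     ]
 [0.50501323 0.13986028 0.008     ]]
tcp [ 0.2066 -0.6156  0.2303] yaw -71.4 w 1.001 F [0.1 0.5 0.4] g 0.0 t 0.1
shift cm [ 56.58 -51.21   3.14] tilt fix wx,wy [-0.1  0.   0. ] wz 44.0 j [ 1.22  0.62 -0.01  1.42  0.01  1.1  -0.04]
```

```bash
python3 -m inch '[[4.3,-3.9,0,0,0,0,-1],[4.3,-3.9,0,0,0,0,-1],[4.3,-3.9,0,0,0,0,-1],[4.3,-3.9,0,0,0,0,-1],[4.3,-3.9,0,0,0,0,-1],[4.3,-3.9,0,0,0,0,-1],[4.3,-3.9,0,0,0,0,-1],[4.3,-3.9,0,0,0,0,-1],[4.3,-3.9,0,0,0,0,-1],[4.3,-3.9,0,0,0,0,-1]]' 50
python3 -m inch '[[4.3,-3.9,0,0,0,0,-1],[4.3,-3.9,0,0,0,0,-1],[4.3,-3.9,0,0,0,0,-1],[0,0,0,0,0,10,-1],[0,0,0,0,0,10,-1],[0,0,0,0,0,10,-1],[0,0,0,0,0,10,-1],[0,0,0,0,0,4,-1],[0,0,0,0,0,0,-1],[0,0,0,0,0,0,-1]]' 50
python3 -c "from h import *;go(.58,.05,.024,-115.4)"
```

```text
clock: 1.35
tcp_pos: [0.4908, -0.108, 0.2312]
eef_rot: [0.0, 0.987, 0.161, -0.0]
contact_force: [1.0, 0.1, 0.3]
gripper_width: 1.005
gripper_force: 0.0
clock: 2.6
tcp_pos: [0.5752, 0.0423, 0.2311]
eef_rot: [0.0, 0.976, -0.22, -0.0]
contact_force: [0.9, -0.3, 0.2]
gripper_width: 1.002
gripper_force: 0.0
tcp [0.5752 0.0423 0.2311] yaw -115.4 w 1.002 F [ 0.9 -0.3  0.2] g 0.0 t 2.6
shift cm [ 0.11 -0.9  20.71] tilt fix wx,wy [0. 0. 0.] wz 0.0 j [-0.16  0.5   0.07  1.64 -0.04  1.   -2.09]
```

```bash
python3 -m inch '[[0.1,-0.9,3,0,0,0,-1],[0,0,5,0,0,0,-1],[0,0,4,0,0,0,-1],[0,0,0,0,0,0,-1],[0,0,0,0,0,0,-1]]' 50
python3 - <<'E'
from ov import *
im=robot.snapshot("scene")[:,:,::-1].copy()
s=robot.sense();p=s["tcp_pos"];Rm=R.from_quat(np.roll(s["eef_rot"],-1)).as_matrix();y=Rm[:,1];z=Rm[:,2]
o=draw("scene",im,6,[((0,0,0),[p-y*.0425+z*d,p+y*.0425+z*d],c) for d,c in ((0,(0,0,255)),(-.013,(0,255,0)))])
u,v=(proj("scene",p)[0]*6).astype(int); cv2.imwrite("pics/tip.png",o[v-300:v+200,max(u-350,0):u+350]);go(.58,.05,.03,-115.4)
E
```

```text
clock: 3.22
tcp_pos: [0.5815, 0.05, 0.1128]
eef_rot: [-0.001, 0.975, -0.22, 0.001]
contact_force: [0.3, -1.3, 0.4]
gripper_width: 1.004
gripper_force: 0.0
tcp [0.5819 0.0501 0.1133] yaw -115.4 w 1.0 F [ 0.2  0.4 -0.5] g 0.0 t 3.3
shift cm [-0.19  0.11  8.33] tilt fix wx,wy [-0.1 -0.2  0. ] wz -0.0 j [-0.16  0.65  0.06  1.76 -0.05  0.73 -2.09]
```

View pics/tip.png

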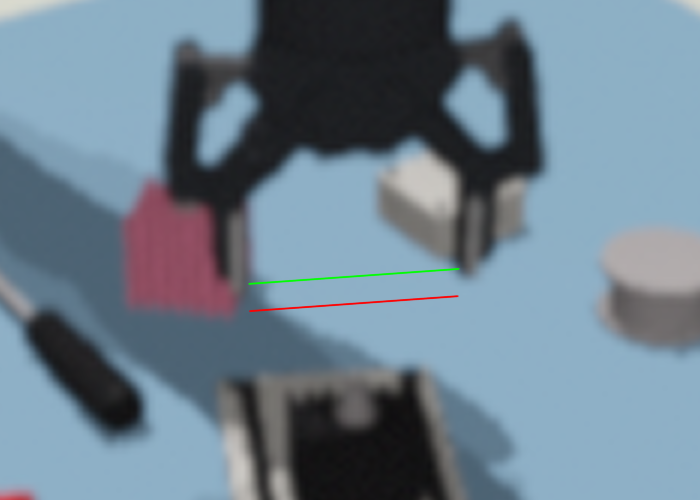

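The picture shows the open fingertips about 13 mm behind the TCP (green line), so I descend to TCP z ≈ 17 mm. Tips will then stay above the rails.

```bash
python3 -m inch '[[-0.1,0.1,4,0,0,0,-1],[0,0,3,0,0,0,-1],[0,0,2.6,0,0,0,-1],[0,0,0,0,0,0,-1],[0,0,0,0,0,0,0.1],[0,0,0,0,0,0,0.2],[0,0,0,0,0,0,0.3],[0,0,0,0,0,0,0.4],[0,0,0,0,0,0,0.6],[0,0,0,0,0,0,0.6]]' 30
python3 -c "from h import *;go(.58,.05,.1,-115.4)"
```

```text
clock: 4.53
tcp_pos: [0.5809, 0.0502, 0.0176]
eef_rot: [-0.001, 0.975, -0.22, 0.002]
contact_force: [0.8, 0.9, 6.4]
gripper_width: 0.606
gripper_force: 32.5
tcp [0.5809 0.0502 0.0176] yaw -115.4 w 0.606 F [0.8 0.9 6.4] g 32.5 t 4.5
shift cm [-0.04  0.03 -8.24] tilt fix wx,wy [-0.2 -0.2  0. ] wz -0.0 j [-0.15  0.79  0.04  1.82 -0.06  0.53 -2.08]
```

```bash
python3 -m inch '[[0,0,-1,0,0,0,0.6],[0,0,-3,0,0,0,0.6],[0,0,-5,0,0,0,0.6],[0,0,-5,0,0,0,0.6],[0,0,-1,0,0,-7,0.6],[0,0,0,0,0,-7,0.6],[0,0,0,0,0,0,0.6],[0,0,0,0,0,0,0.6]]' 50
python3 -c "from h import *;go(.429,-.313,.165,-101.4)"
```

```text
clock: 5.52
tcp_pos: [0.5782, 0.0493, 0.1649]
eef_rot: [0.0, 0.995, -0.101, -0.001]
contact_force: [-0.2, -0.3, -4.1]
gripper_width: 0.6
gripper_force: 53.2
tcp [0.5782 0.0493 0.1649] yaw -101.6 w 0.6 F [-0.2 -0.3 -4.1] g 53.2 t 5.5
shift cm [-7.350e+00  3.848e+01  2.000e-02] tilt fix wx,wy [0.  0.1 0. ] wz -0.2 j [-0.12  0.58 -0.    1.71  0.    0.85 -1.9 ]
```

Held (width 51 mm, weight about 4 N).

```bash
python3 -m inch '[[-1,5.4,0,0,0,0,0.6],[-1,5.4,0,0,0,0,0.6],[-1,5.4,0,0,0,0,0.6],[-1,5.4,0,0,0,0,0.6],[-1,5.4,0,0,0,0,0.6],[-1.2,5.4,0,0,0,0,0.6],[-1.1,5.4,0,0,0,0,0.6],[0,0.7,0,0,0,0,0.6],[0,0,0,0,0,0,0.6],[0,0,0,0,0,0,0.6]]' 50
python3 - <<'E'
from ov import *
r=np.radians
go(.429,-.313,.02,-101.4)
tr=(.4649,-.3206,r(168.6));s=robot.sense()["tcp_pos"]
im=robot.snapshot("scene")[:,:,::-1].copy()
it=[(tr,box(-.075,.075,-.06,.06,.025),(0,0,255)),(tr,box(-.002,.002,-.06,.06,.025),(0,255,0)),((s[0],s[1],r(168.6)),box(-.022,.022,-.026,.026,s[2]-.0096),(0,255,255))]
S=draw("scene",im,5,it);cv2.imwrite("pics/tray1.png",S[180*5:280*5,120*5:240*5])
E
```

```text
clock: 6.78
tcp_pos: [0.4319, -0.3112, 0.1651]
eef_rot: [-0.001, 0.995, -0.098, -0.0]
contact_force: [-0.2, 0.0, -2.9]
gripper_width: 0.605
gripper_force: 53.7
tcp [ 0.4319 -0.3112  0.1651] yaw -101.3 w 0.605 F [-0.2  0.  -2.9] g 53.7 t 6.8
shift cm [-0.25  0.26 14.51] tilt fix wx,wy [-0.1  0.   0. ] wz 0.1 j [ 0.59  0.51 -0.01  1.85  0.01  0.78 -1.19]
```

View pics/tray1.png

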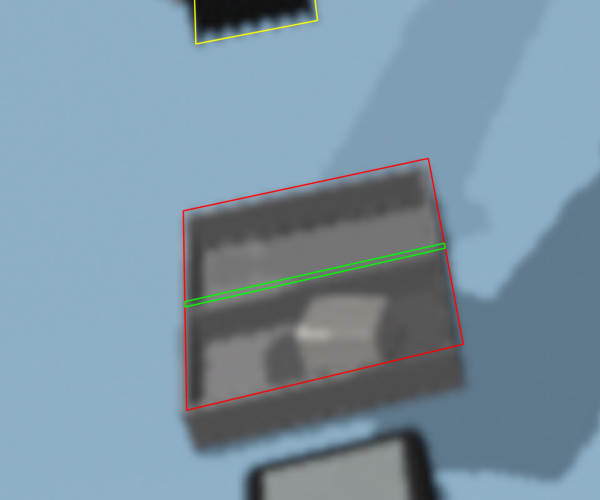

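The overlay matches the tray and the hanging load (yellow on its underside), so I lower it.

```bash
python3 -m inch '[[-0.2,0.2,4,0,0,0,0.6],[0,0,4,0,0,0,0.6],[0,0,3,0,0,0,0.6],[0,0,2,0,0,0,0.6],[0,0,1.3,0,0,0,0.6],[0,0,0.3,0,0,0,0.6],[0,0,0.2,0,0,0,0.6],[0,0,0.1,0,0,0,0.6],[0,0,0,0,0,0,0.6]]' 50
python3 -c "from h import *;go(.429,-.313,.0136,-101.4)"
```

```text
clock: 7.95
tcp_pos: [0.4288, -0.3151, 0.0168]
eef_rot: [0.0, 0.995, -0.1, 0.0]
contact_force: [0.1, -0.3, -3.8]
gripper_width: 0.602
gripper_force: 53.8
tcp [ 0.4288 -0.3151  0.0168] yaw -101.5 w 0.602 F [ 0.1 -0.3 -3.8] g 53.8 t 8.0
shift cm [-0.03 -0.21  0.32] tilt fix wx,wy [ 0.  -0.1  0. ] wz -0.1 j [ 0.6   0.75 -0.01  1.96  0.02  0.44 -1.19]
```

```bash
python3 -m inch '[[0,-0.1,0.2,0,0,0,0.6],[0,0,0.1,0,0,0,0.6],[0,0,0,0,0,0,0.6],[0,0,0,0,0,0,0.6]]' 50
python3 -c "from h import *;go(.429,-.313,.0136,-101.4)"
```

```text
clock: 8.45
tcp_pos: [0.4289, -0.3137, 0.0137]
eef_rot: [-0.0, 0.995, -0.1, 0.0]
contact_force: [-1.4, 1.1, 2.2]
gripper_width: 0.606
gripper_force: 54.2
tcp [ 0.4289 -0.3137  0.0137] yaw -101.4 w 0.606 F [-1.4  1.1  2.2] g 54.2 t 8.4
shift cm [ 0.   -0.07  0.01] tilt fix wx,wy [-0. -0.  0.] wz -0.0 j [ 0.6   0.75 -0.01  1.96  0.02  0.43 -1.19]
```

```bash
python3 -m inch '[[0,0,0,0,0,0,-0.3],[0,0,0,0,0,0,-0.4],[0,0,0,0,0,0,-0.5],[0,0,0,0,0,0,-0.5],[0,0,-2,0,0,0,-0.5],[0,0,-4,0,0,0,-0.5],[0,0,-5,0,0,0,-0.8],[0,0,-5,0,0,0,-0.8],[0,0,-5,0,0,0,-1],[0,0,0,0,0,0,-1]]' 50
python3 -c "from h import *;go(.462,.402,.225,91.5)"
```

```text
clock: 9.7
tcp_pos: [0.431, -0.3154, 0.2276]
eef_rot: [0.002, 0.995, -0.1, 0.004]
contact_force: [1.0, 0.1, 0.2]
gripper_width: 1.003
gripper_force: 0.0
tcp [ 0.431  -0.3154  0.2276] yaw -101.5 w 1.003 F [1.  0.1 0.2] g 0.0 t 9.7
shift cm [-11.2  -70.93  -0.12] tilt fix wx,wy [ 0.2 -0.5  0. ] wz -193.0 j [ 0.6   0.43 -0.01  1.77  0.01  0.92 -1.19]
```

```bash
python3 -m inch '[[0,-6,0,0,0,0,-1],[0,-6,0,0,0,0,-1],[0,-6,0,0,0,0,-1],[0,-6,0,0,0,0,-1],[0,-6,0,0,0,0,-1],[0,-6,0,0,0,0,-1],[-1.8,-5.8,0,0,0,0,-1],[-1.8,-5.8,0,0,0,0,-1],[-1.8,-5.8,0,0,0,0,-1],[-1.8,-5.8,0,0,0,0,-1]]' 50
python3 -m inch '[[-1.8,-5.8,0,0,0,0,-1],[-1.8,-5.8,0,0,0,0,-1],[0,0,0,0,0,-10.5,-1],[0,0,0,0,0,-10.5,-1],[0,0,0,0,0,-10.5,-1],[0,0,0,0,0,-10.5,-1],[0,0,0,0,0,-10.5,-1],[0,0,0,0,0,-10.5,-1],[0,0,0,0,0,-10.5,-1],[0,0,0,0,0,-10.5,-1]]' 50
python3 -m inch '[[0,0,0,0,0,-10.5,-1],[0,0,0,0,0,-10.5,-1],[0,0,0,0,0,-10.5,-1],[0,0,0,0,0,-10.5,-1],[0,0,0,0,0,-10.5,-1],[0,0,0,0,0,-10.5,-1],[0,0,0,0,0,-10.5,-1],[0,0,0,0,0,-10.5,-1],[0,0,0,0,0,-10.5,-1],[0,0,0,0,0,0,-1]]' 50
python3 - <<'E'
from ov import *
go(.462,.402,.033,91.5)
r=np.radians;m=(.462,.4025,r(1.5))
ld=(.429,-.3137,r(168.6));tr=(.4649,-.3206,r(168.6));jig=(.5739,.0518,r(-25.4))
cv2.imwrite("pics/raw1.png",robot.snapshot("top")[:,:,::-1]);im=cv2.imread("pics/raw1.png")
it=[(m,box(-.028,.028,-.028,.028,.028),(0,0,255)),(m,box(-.022,.022,-.015,.015,.056),(0,255,255)),(ld,box(-.022,.022,-.026,.026,.05),(0,255,255))]
T=draw("top",im,5,it);S=draw("scene",robot.snapshot("scene")[:,:,::-1].copy(),5,it+[(tr,box(-.075,.075,-.06,.06,.025),(0,0,255))])
c=lambda I,u,v:I[v*5:v*5+300,u*5:u*5+400]
cv2.imwrite("pics/ov1.png",np.vstack([np.hstack([c(T,160,190),c(T,410,190)]),np.hstack([c(S,375,120),c(S,145,210)])]))
E
```

```text
clock: 10.95
tcp_pos: [0.4748, 0.282, 0.2222]
eef_rot: [0.001, 0.995, -0.1, -0.001]
contact_force: [0.9, -0.6, 0.3]
gripper_width: 0.997
gripper_force: 0.0
clock: 12.2
tcp_pos: [0.4629, 0.4008, 0.2218]
eef_rot: [0.0, 0.804, 0.594, -0.001]
contact_force: [0.0, 0.4, -0.7]
gripper_width: 1.0
gripper_force: 0.0
clock: 13.45
tcp_pos: [0.4632, 0.4008, 0.2218]
eef_rot: [-0.001, 0.114, 0.994, -0.001]
contact_force: [0.4, 0.4, -0.2]
gripper_width: 1.002
gripper_force: 0.0
tcp [0.4632 0.4008 0.2218] yaw 76.9 w 1.002 F [ 0.4  0.4 -0.2] g 0.0 t 13.4
shift cm [ 0.1   0.12 18.88] tilt fix wx,wy [-0.1 -0.1  0. ] wz -14.6 j [-0.23  0.73 -0.94  1.53  0.61  1.2   0.06]
```

View pics/ov1.png

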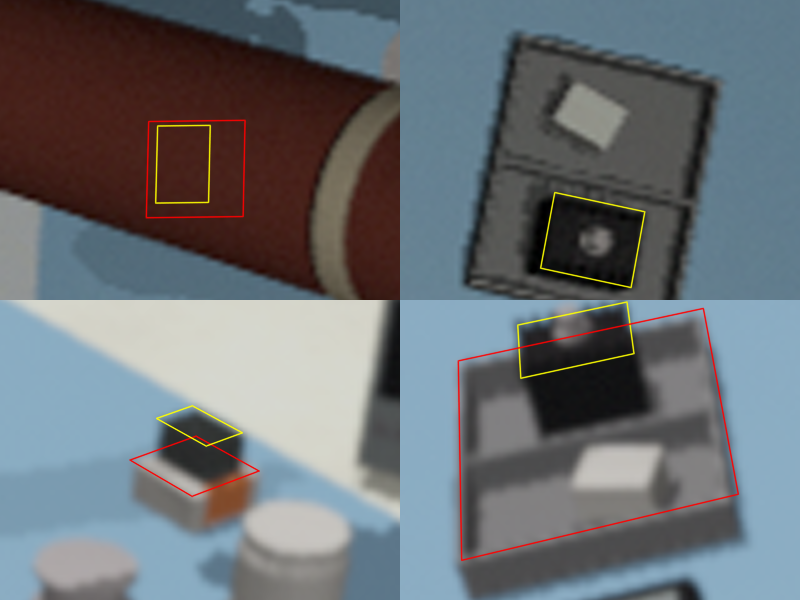

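The load stands inside the empty half, relay untouched, and the module's outline agrees in the scene view. Next is the grasp.

```bash
python3 -m inch '[[0.1,0.1,0,0,0,-7.3,-1],[0,0,5,0,0,-7.3,-1],[0,0,5,0,0,0,-1],[0,0,4,0,0,0,-1],[0,0,2.5,0,0,0,-1],[0,0,1.5,0,0,0,-1],[0,0,0,0,0,0,-1],[0,0,0,0,0,0,-1]]' 40
python3 -c "from h import *;go(.462,.402,.029,91.5)"
```

```text
clock: 14.55
tcp_pos: [0.463, 0.4036, 0.0446]
eef_rot: [0.001, -0.014, 1.0, 0.001]
contact_force: [0.8, -0.2, 1.7]
gripper_width: 0.998
gripper_force: 0.0
tcp [0.463  0.4036 0.0446] yaw 91.6 w 0.998 F [ 0.8 -0.2  1.7] g 0.0 t 14.6
shift cm [ 0.11 -0.16  1.56] tilt fix wx,wy [0.1 0.1 0. ] wz 0.1 j [-0.28  0.94 -0.86  1.69  0.87  0.93  0.11]
```

```bash
python3 -m inch '[[0.1,-0.1,1,0,0,0,-0.6],[0,0,0.5,0,0,0,-0.2],[0,0,0,0,0,0,0],[0,0,0,0,0,0,0.15],[0,0,0,0,0,0,0.25],[0,0,0,0,0,0,0.35],[0,0,0,0,0,0,0.6],[0,0,0,0,0,0,0.8],[0,0,0,0,0,0,0.8]]' 40
python3 -c "from h import *;go(.462,.402,.029,91.5)"
```

```text
clock: 15.68
tcp_pos: [0.4617, 0.4032, 0.0291]
eef_rot: [0.0, -0.015, 1.0, 0.002]
contact_force: [-0.1, 4.6, 4.1]
gripper_width: 0.343
gripper_force: 40.7
tcp [0.4617 0.4032 0.0291] yaw 91.7 w 0.343 F [-0.1  4.6  4.1] g 40.7 t 15.7
shift cm [-0.03 -0.12  0.01] tilt fix wx,wy [0.2 0.  0. ] wz 0.2 j [-0.28  0.96 -0.84  1.7   0.89  0.9   0.1 ]
```

```bash
python3 -m inch '[[0,0,-1,0,0,0,0.8],[0,0,-4,0,0,0,0.8],[0,0,-6,0,0,0,0.8],[0,0,-4,0,0,0,0.8],[0,0,0,0,0,9,0.8],[0,0,0,0,0,9,0.8],[0,0,0,0,0,9,0.8],[0,0,0,0,0,0,0.8],[0,0,0,0,0,0,0.8]]' 60
python3 -c "from h import *;go(.5784,.0497,.18,64.6)
T=robot;print(back('top',(258,128),.16))"
```

```text
clock: 16.8
tcp_pos: [0.4615, 0.4001, 0.1774]
eef_rot: [-0.0, 0.219, 0.976, -0.002]
contact_force: [-0.2, 0.5, -4.0]
gripper_width: 0.339
gripper_force: 60.5
tcp [0.4615 0.4001 0.1774] yaw 64.8 w 0.339 F [-0.2  0.5 -4. ] g 60.5 t 16.8
shift cm [-25.52 -26.71  -0.17] tilt fix wx,wy [-0.2  0.   0. ] wz 0.2 j [-0.27  0.75 -0.86  1.59  0.62  1.1  -0.16]
[0.70991657 0.21945516 0.16      ]
```

```bash
python3 -m inch '[[-4.2,-4.4,0,0,0,0,0.8],[-4.2,-4.4,0,0,0,0,0.8],[-4.2,-4.4,0,0,0,0,0.8],[-4.2,-4.4,0,0,0,0,0.8],[-4.2,-4.4,0,0,0,0,0.8],[-4.2,-4.4,0,0,0,0,0.8],[-0.3,-0.3,0,0,0,0,0.8],[0,0,0,0,0,0,0.8],[0,0,0,0,0,0,0.8]]' 60
python3 - <<'E'
from ov import *
go(.5784,.0497,.18,64.6)
s=robot.sense()["tcp_pos"];r=np.radians
jig=(.5739,.0518,r(-25.4));m=(s[0],s[1],r(-25.4));z=s[2]-.029
it=[(m,box(-.028,.028,-.028,.028,z+.028),(0,0,255)),(m,box(-.028,.028,-.028,.028,z),(0,255,0)),(jig,box(-.085,.05,.033,.041,.018),(0,255,0)),(jig,box(-.085,.05,-.041,-.033,.018),(0,255,0))]
cv2.imwrite("pics/raw2.png",robot.snapshot("scene")[:,:,::-1])
S=draw("scene",cv2.imread("pics/raw2.png"),6,it);cv2.imwrite("pics/ov2.png",S[110*6:240*6-180,280*6:400*6])
E
```

```text
clock: 17.92
tcp_pos: [0.5771, 0.0534, 0.1786]
eef_rot: [-0.0, 0.217, 0.976, 0.001]
contact_force: [0.5, 0.5, -5.2]
gripper_width: 0.337
gripper_force: 61.1
tcp [0.5771 0.0534 0.1786] yaw 64.9 w 0.337 F [ 0.5  0.5 -5.2] g 61.1 t 17.9
shift cm [-0.28 -0.28 -0.14] tilt fix wx,wy [ 0.1 -0.1  0. ] wz 0.3 j [ 0.4   0.72 -0.92  1.68  0.64  1.07  0.42]
```

View pics/ov2.png

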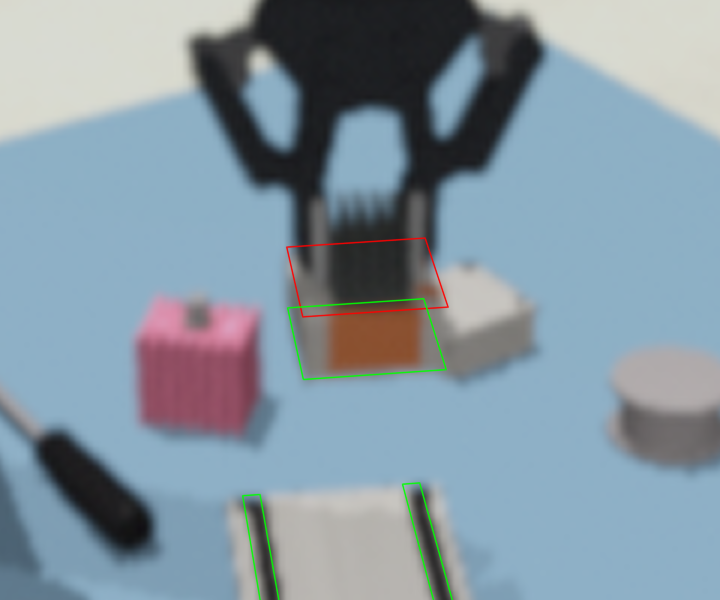

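```bash
python3 -m inch '[[-0.3,-0.2,4,0,0,0.3,0.8],[0,0,4,0,0,0,0.8],[0,0,3,0,0,0,0.8],[0,0,1.5,0,0,0,0.8],[0,0,0.8,0,0,0,0.8],[0,0,0,0,0,0,0.8],[0,0,0,0,0,0,0.8]]' 60
python3 -c "from h import *;go(.5788,.0506,.037,64.6)"
```

```text
clock: 18.85
tcp_pos: [0.5806, 0.0485, 0.0465]
eef_rot: [0.001, 0.222, 0.975, 0.001]
contact_force: [0.5, -0.6, -4.1]
gripper_width: 0.335
gripper_force: 61.0
tcp [0.5806 0.0485 0.0465] yaw 64.4 w 0.335 F [ 0.5 -0.6 -4.1] g 61.0 t 18.9
shift cm [0.25 0.11 0.95] tilt fix wx,wy [0.1 0.1 0. ] wz -0.2 j [ 0.33  0.88 -0.78  1.79  0.82  0.83  0.27]
```

```bash
python3 -m inch '[[0.2,0.1,0.5,0,0,0,0.8],[0,0,0.3,0,0,0,0.8],[0,0,0.1,0,0,0,0.8],[0,0,0.05,0,0,0,0.8],[0,0,0,0,0,0,0.8],[0,0,0,0,0,0,0.8]]' 60
python3 -c "from h import *;go(.5788,.0506,.037,64.6)"
```

```text
clock: 19.6
tcp_pos: [0.5782, 0.05, 0.0371]
eef_rot: [0.0, 0.222, 0.975, -0.0]
contact_force: [-3.4, -1.5, 5.1]
gripper_width: 0.34
gripper_force: 62.6
tcp [0.5782 0.05   0.0371] yaw 64.4 w 0.34 F [-3.4 -1.5  5.1] g 62.6 t 19.6
shift cm [-0.03  0.07  0.01] tilt fix wx,wy [-0.  0.  0.] wz -0.2 j [ 0.33  0.89 -0.77  1.8   0.83  0.82  0.26]
```

```bash
python3 -m inch '[[-0.5,0,-0.02,0,0,-0.2,0.8],[-0.5,0,0,0,0,0,0.8],[-0.4,0,0,0,0,0,0.8],[-0.2,0,0,0,0,0,0.8],[0,0,0,0,0,0,0.8],[0,0,0,0,0,0,0.8]]' 60
python3 -c "from h import *;go(.5788,.0506,.037,64.6);print(robot.sense()['contact_force'][:2]@[.903,-.429],(robot.sense()['tcp_pos'][:2]-[.5739,.0518])@np.array([[.903,.429],[-.429,.903]]))"
```

```text
clock: 20.35
tcp_pos: [0.5924, 0.045, 0.0372]
eef_rot: [-0.0, 0.22, 0.976, 0.001]
contact_force: [-4.3, 2.4, 4.7]
gripper_width: 0.335
gripper_force: 62.5
tcp [0.5924 0.045  0.0372] yaw 64.6 w 0.335 F [-4.3  2.4  4.7] g 62.5 t 20.4
shift cm [ 1.47 -0.08  0.02] tilt fix wx,wy [ 0.1 -0.1  0. ] wz 0.0 j [ 0.33  0.9  -0.77  1.76  0.82  0.84  0.3 ]
-4.891671069708165 [0.01961684 0.0017883 ]
```

```bash
cat > f.py <<'E'
from h import *
go(); s=robot.sense();print("jig x,y mm",np.round(1000*(s['tcp_pos'][:2]-[.5739,.0518])@np.array([[.903,.429],[-.429,.903]]),1),"Fx",round(s['contact_force'][:2]@[.903,-.429],1))
E
python3 -m inch '[[-0.2,-0.1,-0.05,0,0,0,0.8],[-0.2,0,0,0,0,0,0.8],[0,0,0,0,0,0,0.8],[0,0,0,0,0,0,0.8]]' 60; python3 f.py
python3 -m inch '[[-0.2,0,0,0,0,0,0.8],[-0.2,0,0,0,0,0,0.8],[0,0,0,0,0,0,0.8],[0,0,0,0,0,0,0.8]]' 60; python3 f.py
```

```text
clock: 20.85
tcp_pos: [0.5956, 0.042, 0.0372]
eef_rot: [-0.0, 0.22, 0.976, 0.001]
contact_force: [-4.6, 3.5, 4.8]
gripper_width: 0.343
gripper_force: 62.4
tcp [0.5956 0.042  0.0372] yaw 64.6 w 0.343 F [-4.6  3.5  4.8] g 62.4 t 20.9
shift cm [0. 0. 0.] tilt fix wx,wy [ 0.1 -0.1  0. ] wz None j [ 0.34  0.91 -0.77  1.75  0.82  0.84  0.31]
jig x,y mm [23.8  0.5] Fx -5.7
clock: 21.35
tcp_pos: [0.5981, 0.0408, 0.0372]
eef_rot: [-0.001, 0.22, 0.976, 0.001]
contact_force: [-6.7, 3.0, 7.3]
gripper_width: 0.343
gripper_force: 62.6
tcp [0.5981 0.0408 0.0372] yaw 64.6 w 0.343 F [-6.7  3.   7.3] g 62.6 t 21.4
shift cm [0. 0. 0.] tilt fix wx,wy [ 0.1 -0.2  0. ] wz None j [ 0.34  0.91 -0.77  1.74  0.82  0.85  0.31]
jig x,y mm [26.6  0.4] Fx -7.3
```

```bash
python3 -m inch '[[-0.2,0,-0.1,0,0,0,0.8],[-0.2,0,0,0,0,0,0.8],[0,0,0,0,0,0,0.8],[0,0,0,0,0,0,0.8]]' 60; python3 f.py
python3 -m inch '[[-0.2,0,0,0,0,0,0.8],[0,0,0,0,0,0,0.8],[0,0,0,0,0,0,0.8]]' 60; python3 f.py
```

```text
clock: 21.85
tcp_pos: [0.6017, 0.0385, 0.0373]
eef_rot: [-0.002, 0.22, 0.976, 0.001]
contact_force: [-3.9, 5.4, 2.0]
gripper_width: 0.344
gripper_force: 62.0
tcp [0.6017 0.0385 0.0373] yaw 64.6 w 0.344 F [-3.9  5.4  2. ] g 62.0 t 21.9
shift cm [0. 0. 0.] tilt fix wx,wy [ 0.  -0.2  0. ] wz None j [ 0.34  0.91 -0.77  1.73  0.82  0.86  0.32]
jig x,y mm [30.8 -0.1] Fx -5.9
clock: 22.22
tcp_pos: [0.602, 0.0384, 0.0374]
eef_rot: [-0.003, 0.219, 0.976, 0.001]
contact_force: [-7.3, 3.8, 3.5]
gripper_width: 0.339
gripper_force: 62.3
tcp [0.602  0.0384 0.0374] yaw 64.7 w 0.339 F [-7.3  3.8  3.5] g 62.3 t 22.2
shift cm [0. 0. 0.] tilt fix wx,wy [-0.  -0.4  0. ] wz None j [ 0.34  0.92 -0.78  1.72  0.81  0.86  0.33]
jig x,y mm [31.1 -0.1] Fx -8.2
```

```bash
python3 -m inch '[[-0.2,0,0,0,0,0,0.8],[-0.2,0,0,0,0,0,0.8],[0,0,0,0,0,0,0.8],[0,0,0,0,0,0,0.8]]' 60; python3 f.py
python3 - <<'E'
import cv2
from h import robot
t=robot.snapshot("top")[:,:,::-1];s=robot.snapshot("scene")[:,:,::-1]
import numpy as np
c=lambda I,u,v:cv2.resize(I[v:v+60,u:u+50],(400,480),interpolation=cv2.INTER_CUBIC)
cv2.imwrite("pics/press1.png",np.hstack([c(t,298,140),c(s,318,182)]))
E
```

```text
clock: 22.72
tcp_pos: [0.6023, 0.0383, 0.0375]
eef_rot: [-0.006, 0.219, 0.976, 0.0]
contact_force: [-14.1, 5.7, 8.8]
gripper_width: 0.34
gripper_force: 62.9
tcp [0.6023 0.0383 0.0375] yaw 64.7 w 0.34 F [-14.1   5.7   8.8] g 62.9 t 22.7
shift cm [0. 0. 0.] tilt fix wx,wy [-0.1 -0.7  0. ] wz None j [ 0.35  0.92 -0.78  1.72  0.81  0.87  0.34]
jig x,y mm [31.4 -0.1] Fx -15.1
```

View pics/press1.png

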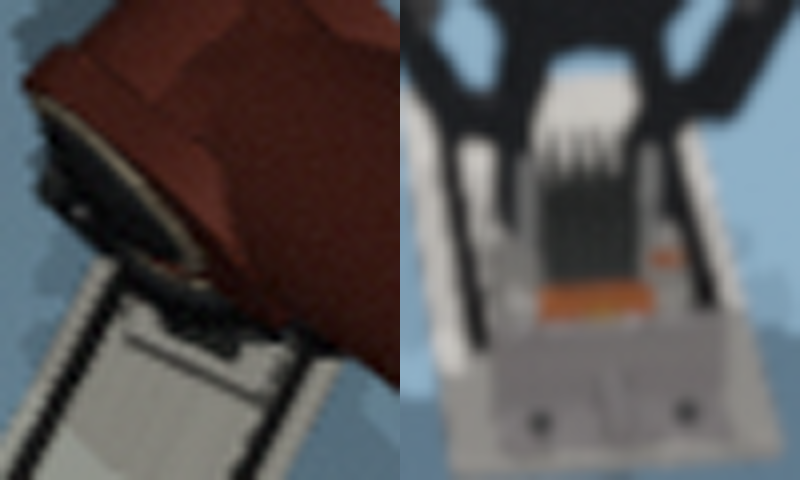

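The module sits squarely between the rails, broad strip at the contact, and at jig x = 31.4 mm it meets a hard stop (15 N), about 8 mm past first touch. The contact is fully in. I back off, lift and turn.

```bash
python3 -m inch '[[0.4,0,0,0,0,0,0.8],[0.4,0,0,0,0,0,0.8],[0.6,0,0,0,0,0,0.8],[0.8,0,0,0,0,0,0.8],[0.8,0,0,0,0,0,0.8],[0,0,-1,0,0,0,0.8],[0,0,-3,0,0,0,0.8],[0,0,-5,0,0,0,0.8],[0,0,0,0,0,0,0.8],[0,0,0,0,0,0,0.8]]' 60; python3 f.py
python3 -m inch '[[0,0,0,0,0,10,0.8],[0,0,0,0,0,10,0.8],[0,0,0,0,0,10,0.8],[0,0,0,0,0,10,0.8],[0,0,0,0,0,10,0.8],[0,0,0,0,0,10,0.8],[0,0,0,0,0,10,0.8],[0,0,0,0,0,10,0.8],[0,0,0,0,0,10,0.8],[0,0,0,0,0,0,0.8]]' 60; python3 f.py
python3 -c "from h import *;go(.5784,.0497,.06,-25.4)"
```

```text
clock: 24.08
tcp_pos: [0.5806, 0.0461, 0.1268]
eef_rot: [-0.001, 0.22, 0.975, -0.001]
contact_force: [-1.0, 0.6, -6.0]
gripper_width: 0.338
gripper_force: 61.3
tcp [0.5806 0.0461 0.1268] yaw 64.5 w 0.338 F [-1.   0.6 -6. ] g 61.3 t 24.1
shift cm [0. 0. 0.] tilt fix wx,wy [-0.1 -0.1  0. ] wz None j [ 0.38  0.78 -0.86  1.73  0.7   0.98  0.37]
jig x,y mm [ 8.5 -2.3] Fx -1.1
clock: 25.32
tcp_pos: [0.58, 0.0469, 0.1257]
eef_rot: [-0.001, 0.845, 0.535, -0.002]
contact_force: [0.0, 0.1, -4.8]
gripper_width: 0.338
gripper_force: 61.1
tcp [0.58   0.0469 0.1257] yaw -25.3 w 0.338 F [ 0.   0.1 -4.8] g 61.1 t 25.3
shift cm [0. 0. 0.] tilt fix wx,wy [-0.2  0.2  0. ] wz None j [ 0.16  0.67 -0.45  1.73  0.37  0.83 -0.9 ]
jig x,y mm [ 7.6 -1.8] Fx -0.0
tcp [0.58   0.0469 0.1257] yaw -25.3 w 0.338 F [ 0.   0.1 -4.8] g 61.1 t 25.3
shift cm [ 0.2  -0.24  6.57] tilt fix wx,wy [-0.2  0.2  0. ] wz 0.1 j [ 0.16  0.67 -0.45  1.73  0.37  0.83 -0.9 ]
```

```bash
python3 -m inch '[[0.2,-0.4,3,-0.2,0.2,0,0.8],[0,0,3,0,0,0,0.8],[0,0,2,0,0,0,0.8],[0,0,0.3,0,0,0,0.8],[0,0,0,0,0,0,0.8],[0,0,0,0,0,0,0.8]]' 60; python3 f.py
```

```text
clock: 26.08
tcp_pos: [0.5796, 0.0509, 0.0454]
eef_rot: [0.001, 0.845, 0.534, 0.003]
contact_force: [-0.4, 0.2, -4.8]
gripper_width: 0.339
gripper_force: 61.1
tcp [0.5796 0.0509 0.0454] yaw -25.4 w 0.339 F [-0.4  0.2 -4.8] g 61.1 t 26.1
shift cm [0. 0. 0.] tilt fix wx,wy [ 0.3 -0.2  0. ] wz None j [ 0.11  0.77 -0.38  1.8   0.45  0.65 -0.98]
jig x,y mm [5.5 1.6] Fx -0.4
```

```bash
python3 -m inch '[[-0.1,0,0.4,0,0,0,0.8],[0,0,0.2,0,0,0,0.8],[0,0,0.1,0,0,0,0.8],[0,0,0.1,0,0,0,0.8],[0,0,0,0,0,0,0.8],[0,0,0,0,0,0,0.8]]' 60; python3 f.py
```

```text
clock: 26.82
tcp_pos: [0.5786, 0.05, 0.0372]
eef_rot: [0.001, 0.845, 0.534, 0.002]
contact_force: [-2.2, -0.5, 3.8]
gripper_width: 0.339
gripper_force: 62.2
tcp [0.5786 0.05   0.0372] yaw -25.4 w 0.339 F [-2.2 -0.5  3.8] g 62.2 t 26.8
shift cm [0. 0. 0.] tilt fix wx,wy [ 0.2 -0.2  0. ] wz None j [ 0.11  0.78 -0.38  1.81  0.45  0.63 -0.98]
jig x,y mm [5.1 0.4] Fx -1.8
```

Set down on the channel floor. Now I slide it in along tool +y (jig +x).

```bash
python3 -m inch '[[0,0.5,-0.03,0,0,0,0.8],[0,0.5,0,0,0,0,0.8],[0,0.4,0,0,0,0,0.8],[0,0.2,0,0,0,0,0.8],[0,0,0,0,0,0,0.8],[0,0,0,0,0,0,0.8]]' 60; python3 f.py
python3 -m inch '[[0,0.2,-0.1,0,0,0,0.8],[0,0.2,0,0,0,0,0.8],[0,0.2,0,0,0,0,0.8],[0,0,0,0,0,0,0.8],[0,0,0,0,0,0,0.8]]' 60; python3 f.py
```

```text
clock: 27.58
tcp_pos: [0.5924, 0.0443, 0.0372]
eef_rot: [-0.0, 0.845, 0.534, 0.002]
contact_force: [-4.6, 1.5, 5.1]
gripper_width: 0.34
gripper_force: 62.4
tcp [0.5924 0.0443 0.0372] yaw -25.4 w 0.34 F [-4.6  1.5  5.1] g 62.4 t 27.6
shift cm [0. 0. 0.] tilt fix wx,wy [ 0.1 -0.2  0. ] wz None j [ 0.12  0.8  -0.38  1.77  0.45  0.66 -0.96]
jig x,y mm [19.9  1.2] Fx -4.8
clock: 28.2
tcp_pos: [0.5981, 0.0403, 0.0374]
eef_rot: [0.0, 0.845, 0.534, 0.002]
contact_force: [-1.2, 0.7, -5.1]
gripper_width: 0.34
gripper_force: 61.2
tcp [0.5981 0.0403 0.0374] yaw -25.4 w 0.34 F [-1.2  0.7 -5.1] g 61.2 t 28.2
shift cm [0. 0. 0.] tilt fix wx,wy [ 0.2 -0.2  0. ] wz None j [ 0.13  0.81 -0.38  1.75  0.45  0.67 -0.95]
jig x,y mm [26.8 -0. ] Fx -1.3
```

```bash
python3 -m inch '[[0,0.2,0.03,0,0,0,0.8],[0,0.2,0,0,0,0,0.8],[0,0,0,0,0,0,0.8],[0,0,0,0,0,0,0.8]]' 60; python3 f.py
python3 -m inch '[[0,0.2,0,0,0,0,0.8],[0,0.2,0,0,0,0,0.8],[0,0,0,0,0,0,0.8],[0,0,0,0,0,0,0.8]]' 60; python3 f.py
```

```text
clock: 28.7
tcp_pos: [0.6015, 0.0387, 0.0374]
eef_rot: [0.0, 0.845, 0.534, 0.002]
contact_force: [-2.9, 0.2, -5.0]
gripper_width: 0.341
gripper_force: 61.2
tcp [0.6015 0.0387 0.0374] yaw -25.4 w 0.341 F [-2.9  0.2 -5. ] g 61.2 t 28.7
shift cm [0. 0. 0.] tilt fix wx,wy [ 0.1 -0.2  0. ] wz None j [ 0.13  0.81 -0.39  1.74  0.45  0.68 -0.94]
jig x,y mm [30.5  0. ] Fx -2.7
clock: 29.2
tcp_pos: [0.6043, 0.0373, 0.0374]
eef_rot: [-0.0, 0.845, 0.534, 0.001]
contact_force: [-5.8, 1.2, -2.5]
gripper_width: 0.339
gripper_force: 61.5
tcp [0.6043 0.0373 0.0374] yaw -25.4 w 0.339 F [-5.8  1.2 -2.5] g 61.5 t 29.2
shift cm [0. 0. 0.] tilt fix wx,wy [ 0.  -0.1  0. ] wz None j [ 0.14  0.81 -0.39  1.73  0.45  0.69 -0.94]
jig x,y mm [33.6 -0. ] Fx -5.7
```

```bash
python3 -m inch '[[0,0.2,0,0,0,0,0.8],[0,0.2,0,0,0,0,0.8],[0,0,0,0,0,0,0.8],[0,0,0,0,0,0,0.8]]' 60; python3 f.py
python3 -m inch '[[0,0.2,0,0,0,0,0.8],[0,0,0,0,0,0,0.8],[0,0,0,0,0,0,0.8]]' 60; python3 f.py
```

```text
clock: 29.7
tcp_pos: [0.6046, 0.0373, 0.0374]
eef_rot: [-0.002, 0.845, 0.535, -0.001]
contact_force: [-10.7, 1.8, 1.6]
gripper_width: 0.342
gripper_force: 62.0
tcp [0.6046 0.0373 0.0374] yaw -25.4 w 0.342 F [-10.7   1.8   1.6] g 62.0 t 29.7
shift cm [0. 0. 0.] tilt fix wx,wy [-0.3 -0.   0. ] wz None j [ 0.14  0.82 -0.39  1.72  0.44  0.7  -0.93]
jig x,y mm [33.9  0.1] Fx -10.4
clock: 30.08
tcp_pos: [0.6047, 0.0372, 0.0374]
eef_rot: [-0.004, 0.845, 0.535, -0.003]
contact_force: [-14.1, 3.4, 2.7]
gripper_width: 0.344
gripper_force: 62.3
tcp [0.6047 0.0372 0.0374] yaw -25.3 w 0.344 F [-14.1   3.4   2.7] g 62.3 t 30.1
shift cm [0. 0. 0.] tilt fix wx,wy [-0.5  0.1  0. ] wz None j [ 0.14  0.82 -0.39  1.72  0.44  0.7  -0.93]
jig x,y mm [34.1  0. ] Fx -14.2
```

```bash
python3 - <<'E'
import cv2,numpy as np
from h import robot
s=robot.snapshot("scene")[:,:,::-1]
b=cv2.resize(s[182:242,318:368],(400,480),interpolation=cv2.INTER_CUBIC);cv2.imwrite("pics/press2.png",b)
a=cv2.imread("pics/press1.png")[:,400:]
for im in(a,b):
    I=im.astype(int);m=((I[:,:,2]-I[:,:,0])>40).astype(np.uint8)
    n,_,st,ce=cv2.connectedComponentsWithStats(m)
    print([(st[i].tolist(),ce[i].round().tolist()) for i in range(1,n) if st[i][4]>60])
    for c in (545,555,565,635,645): 
        r=np.where(m[:,c-400])[0]; print(c,(r.min(),r.max()) if len(r) else None,end=' ')
    print()
E
```

```text
[([254, 252, 25, 14, 283], [266.0, 259.0]), ([138, 281, 117, 40, 3861], [195.0, 301.0])]
545 (np.int64(288), np.int64(320)) 555 (np.int64(286), np.int64(320)) 565 (np.int64(286), np.int64(320)) 635 (np.int64(282), np.int64(313)) 645 (np.int64(285), np.int64(313)) 
[([76, 215, 31, 74, 1741], [91.0, 252.0]), ([209, 277, 30, 39, 899], [225.0, 298.0]), ([134, 282, 28, 39, 857], [147.0, 301.0])]
545 (np.int64(283), np.int64(320)) 555 (np.int64(286), np.int64(318)) 565 None 635 (np.int64(284), np.int64(311)) 645 None
```

Both presses end at the same place: the strips' image rows agree within 0.5 mm. Now I ease back until the contact is only lightly pressed, then set down and release.

```bash
python3 -m inch '[[0,-0.4,0,0,0,0,0.8],[0,-0.3,0,0,0,0,0.8],[0,-0.3,0,0,0,0,0.8],[0,-0.2,0,0,0,0,0.8],[0,0,0,0,0,0,0.8],[0,0,0,0,0,0,0.8]]' 60; python3 f.py
```

```text
clock: 30.88
tcp_pos: [0.6009, 0.0395, 0.0378]
eef_rot: [0.001, 0.846, 0.534, 0.003]
contact_force: [-1.1, 0.2, -5.2]
gripper_width: 0.336
gripper_force: 60.9
tcp [0.6009 0.0395 0.0378] yaw -25.5 w 0.336 F [-1.1  0.2 -5.2] g 60.9 t 30.9
shift cm [0. 0. 0.] tilt fix wx,wy [ 0.3 -0.2  0. ] wz None j [ 0.13  0.81 -0.38  1.74  0.45  0.67 -0.95]
jig x,y mm [29.6  0.5] Fx -1.1
```

```bash
python3 -m inch '[[0,-0.2,0,0.2,-0.2,0,0.8],[0,0,0.05,0,0,0,0.8],[0,0,0.05,0,0,0,0.8],[0,0,0,0,0,0,0.8],[0,0,0,0,0,0,0.8]]' 60; python3 f.py
```

```text
clock: 31.5
tcp_pos: [0.5993, 0.0408, 0.0372]
eef_rot: [0.0, 0.845, 0.534, 0.001]
contact_force: [-1.2, 0.7, -1.8]
gripper_width: 0.34
gripper_force: 61.6
tcp [0.5993 0.0408 0.0372] yaw -25.4 w 0.34 F [-1.2  0.7 -1.8] g 61.6 t 31.5
shift cm [0. 0. 0.] tilt fix wx,wy [ 0.1 -0.1  0. ] wz None j [ 0.13  0.81 -0.38  1.74  0.45  0.68 -0.95]
jig x,y mm [27.7  0.9] Fx -1.3
```

```bash
python3 -m inch '[[0,0,0.03,0,0,0,0.4],[0,0,0,0,0,0,0.25],[0,0,0,0,0,0,0.15],[0,0,0,0,0,0,0.05],[0,0,0,0,0,0,-0.05],[0,0,0,0,0,0,-0.05],[0,0,-0.5,0,0,0,-0.05],[0,0,-1,0,0,0,-0.05],[0,0,-2,0,0,0,-0.05],[0,0,-4,0,0,0,-0.05]]' 20; python3 f.py
python3 -m inch '[[0,0,-5,0,0,0,-0.05],[0,0,-5,0,0,0,-0.05],[0,-6,0,0,0,0,-0.05],[0,-6,0,0,0,0,-0.05],[0,0,0,0,0,0,-0.05],[0,0,0,0,0,0,-0.05]]' 20; python3 f.py
python3 - <<'E'
import cv2,numpy as np
from h import robot
t=robot.snapshot("top")[:,:,::-1];s=robot.snapshot("scene")[:,:,::-1]
c=lambda I,u,v:cv2.resize(I[v:v+60,u:u+50],(400,480),interpolation=cv2.INTER_CUBIC)
cv2.imwrite("pics/fin.png",np.hstack([c(t,300,145),c(s,318,182)]))
E
```

```text
clock: 32.75
tcp_pos: [0.5974, 0.0402, 0.1114]
eef_rot: [-0.001, 0.845, 0.534, -0.001]
contact_force: [1.1, -0.2, 0.6]
gripper_width: 0.528
gripper_force: 0.0
tcp [0.5974 0.0402 0.1114] yaw -25.4 w 0.528 F [ 1.1 -0.2  0.6] g 0.0 t 32.8
shift cm [0. 0. 0.] tilt fix wx,wy [-0.2  0.1  0. ] wz None j [ 0.16  0.71 -0.44  1.7   0.39  0.83 -0.9 ]
jig x,y mm [26.2 -0.4] Fx 1.1
clock: 33.5
tcp_pos: [0.491, 0.0919, 0.2123]
eef_rot: [0.001, 0.845, 0.534, 0.001]
contact_force: [0.3, -0.2, -0.1]
gripper_width: 0.526
gripper_force: 0.0
tcp [0.491  0.0919 0.2123] yaw -25.4 w 0.526 F [ 0.3 -0.2 -0.1] g 0.0 t 33.5
shift cm [0. 0. 0.] tilt fix wx,wy [ 0.1 -0.1  0. ] wz None j [ 0.14  0.45 -0.53  1.87  0.28  0.9  -0.97]
jig x,y mm [-92.1   0.6] Fx 0.3
```

View pics/fin.png

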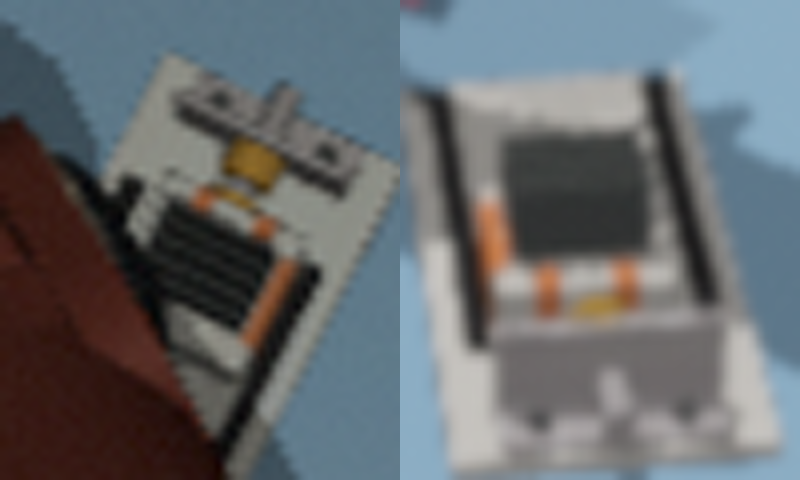

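The module stands flat in the channel with its two-strip face at the brass contact: strips at about (205,200) and (265,225) in the left crop, disc between them. The robot is clear.

```bash
python3 -c "
from workcell import robot
print(robot.finish_job())"
```

```text
the job is handed in; nothing more can be done
None
```

The job is handed in at about 33.6 s with no verdict shown: the load stands in the tray's empty half, both module faces were pressed to a hard stop at the contact, and the module stands flat in the channel with its two-strip face touching it.

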